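Lock the disc of the wing-core jig

ROBOT

A 6-joint arm with a two-finger parallel gripper is mounted at the origin on the work surface. World frame = base frame: x ahead of the robot, y to its left, z up, the work surface at z = 0. Lengths are in mm, angles in degrees, forces in N, time in s.
With the tool pointing down it reaches from about 350 to 1000 mm from the base axis. Payload 7.1 kg.
Tool frame: the origin (TCP) lies at the very end of the fingers, on their centre line; the grasp point (between the pads) lies 19 mm behind it (tcp_to_grasp is the distance from the TCP to the grasp point, in mm); z points along the fingers, x is the direction in which the jaws open and shut, and the axes are right-handed (so a half turn about z gives the same grasp; the last joint's range is limited). The gripper opens to 85 mm and grips with 20 to 120 N. Pads are 22 mm wide; open, the fingers measure 114 mm over their backs; the gripper's body (76 mm by 85 mm) begins 54 mm behind the grasp point. The pads swing forward as they close: fully open they stand 13 mm farther back than shut.
Start: joints at [62.166, 24.242, 93.386, -0, 62.372, -1.089], TCP at [281.237, 558.131, 231.319] pointing down, gripper open.
Joint ranges: [-172.04, 172.04], [-51.8, 120.97], [4.93, 147.93], [-75.15, 255.16], [6.16, 154.13], [-145.62, 145.62]. Speed limits (degrees/s): [136.94, 136.94, 172.46, 180, 180, 180].

INTERFACE

Orientations are given as a 3x3 rotation matrix whose columns are the frame's x, y, z axes.
In Python, from station import observe, get_image, close_job, tcp_to_grasp gives the robot as it stands. The module is installed in compiled form; this text tells all that it offers.
- The arm moves only by the tool servo_tool, never from a script. Its argument "targets" is one flat list of numbers, 7 for each row, row after row: the shift along the tool's x, y, z in mm, then the turn, a rotation vector about the tool's x, y, z in rad, then the gripper command: -1 is shut, 1 is fully open, values between are in proportion. In form: [x, y, z, rx, ry, rz, jaw, x, y, z, rx, ry, rz, jaw, ...]. A call has 1 to 20 rows; each row shifts and turns the pose as measured when the row begins, along the tool's axes as they then stand; what a row does not reach is not made up. A row lasts 1/10 s, in which the tool goes at most 50 mm and 8.59 degrees, less where a joint would pass 70% of its speed; a pose out of reach is approached as far as the arm can. A call with a gripper value outside its range is refused whole. The fingers move at their own pace and stop on an object; "grip_force" is the grip in N (left out, the last holds). Time passes only in rows, so rows that do not move let the fingers close. It gives the time, the measured TCP pose, the force and the opening at its end, in the units of the state.
- observe(): the state, without advancing time (a new reading comes with each control period).
- get_image(name): name is "scene" or "side" or "wrist"; returns a dict with "img" (480x640x3 uint8, red, green, blue), "mtx" (3x3 intrinsics, pixels), "k1" (the pictures are not rectified: a ray, as slopes to the right and down, at radius r is drawn at 1 + k1 r^2 times it, then the intrinsics apply), "rvec" (rotation vector, rad) and "tvec" (3), from world to camera coordinates, as OpenCV has them. Camera axes: x right, y down, z forward; pixel columns grow to the right and rows downward; lengths in mm; the calibration is good to about 2 mm. A picture is of the moment at which its call begins. There is no depth.
- close_job(): hands the job in, once; it reports no verdict.
The state is a dict: "time": time; "joint_pos": joint angles; "dq": joint speeds; "effort": joint torques, N m; "tool_pos": TCP position; "eef_rot": TCP orientation; "force": force on the tool from outside, world axes, zero at the start; "torque": the same for the moment, N m; "finger_gap": finger opening in mm.
Only numpy, scipy, OpenCV 4.12 (cv2) and the standard library are available. Lean on these libraries where they do the work, as an engineer would, in place of code of your own. Each camera call takes 0.05 s, during which the arm holds its last target.

TASK

Lock the wing-core jig: push against the orange pegs to turn the blue disc until its slot lines up with the steel bar, then push the bar by its red handle through the slot and under the far strap until it is fully home against the black end stop. Only push with the fingers: do not lift the bar out of its channel, and leave everything else on the bench where it is.

Things in the scene. Friction and masses are not known exactly. Their poses are not given: they have to be found in the camera images.
- jig: the locking jig, fixed to the bench: a plywood board 320 x 144 x 12 mm. Origin on the bench under the disc's axis; x is the way the bar is to be pushed, z up. The board spans x -232 to +88, y -72 to +72 mm. A dark steel channel holds the bar: x -226 to -50 mm, floor 18 mm and wall tops 30 mm above the bench, 20 mm between walls. Only the pegs and the handle stand above 38 mm
- near_strap (a point): top centre of the dark steel strap over the disc end of the channel, at x -55 mm of the jig, 38 mm above the bench; strap 10 mm long, 36 mm across
- far_strap (a point): top centre of the like strap beyond the disc, at x +55 mm of the jig, 38 mm above the bench, underside 34.5 mm; the bar must pass under it
- end_stop (a point): middle of the face of the black end stop behind the far strap, at x +64 mm of the jig; its top is 34 mm above the bench
- disc (a joint): angle of the blue slotted disc about its vertical axis, rad, counter-clockwise from above, stops at -0.70 and 3.84. Its slot is in line with the bar at 0 and equally at 3.14 (half a turn). It turns against light friction (about 1.5 N on a peg) and stays where it is left; the bar's tapered nose only enters if the slot is within about 0.15 rad of the bar's line
- disc_mid (a point): centre of the disc's top face, 36 mm above the bench; its x axis runs along the slot and turns with the disc. The disc is 90 mm across; the straight slot, 22 mm wide with a light metal floor, runs right across it through the axis
- peg_a (a point): centre of the top of one orange upright peg on the disc, 66 mm above the bench; the peg is 14 mm in diameter, stands 30 mm proud of the disc's top and sits 30 mm from the disc's axis, square to the slot (on the disc's +y side: at disc angle 0 it lies on the jig's +y side)
- peg_b (a point): the same for the other, identical orange peg, opposite the first (the disc's -y side)
- bar: loose steel locking bar lying in the channel, 16 mm wide, 14 mm high, about 0.28 kg, with an upright red handle near its back end. Origin on its underside below the handle; x points to its nose. It spans x -12 to +134 mm, the last 12 mm tapering to 10 mm wide. It starts drawn back, nose short of the disc; fully home, its nose meets the end stop and its origin is at x -70 mm of the jig
- handle (a point): centre of the red handle block on the bar: 16 mm thick along the bar, 36 mm across, 40 mm high (from 32 to 72 mm above the bench)
- bar_nose (a point): middle of the end face of the bar's tapered nose
- tape: yellow and dark tape measure, a loose block 68 x 36 x 60 mm high, origin at the centre of its underside
- marker: loose black marker pen with a blue cap, 125 mm long, 13 mm thick, lying along its own x, origin under its middle
- pack: loose blue battery pack, a block 105 x 34 x 28 mm high, origin at the centre of its underside
- wing: loose cream foam wing section lying flat, 150 mm (x) by 170 mm (y), 24 mm high, origin on its underside 65 mm from the thick edge
- sander: loose red sanding block, 118 x 67 x 47 mm high, origin at the centre of its underside
- cup: loose white plastic cup, 70 mm wide, 82 mm high, origin at the centre of its underside
- weight: loose blue ring-shaped weight lying flat, 150 mm across, 22 mm high, origin at the centre of its underside

How it is judged (in metres and radians):
On the way, in this order (a step that is already met when the one before it is completed fails the run):
1. the disc's slot is lined up with the bar while the bar is still drawn back out of the disc (angle between the x axis of disc_mid and the x axis of jig, either way round below 0.2 rad and x of bar_nose in the frame of jig below -0.038 m), for 0.1 s.
2. the bar has been pushed through the slot and under the far strap (x of bar_nose in the frame of jig above 0.052 m and angle between the x axis of disc_mid and the x axis of jig, either way round below 0.12 rad), for 0.1 s.
At the end, for the whole second after the job is handed in: the bar lies flat in its channel, right through the disc's slot, its nose within 8 mm of the end stop and within 8 mm of the jig's centre line; the slot is within 0.12 rad of the bar's line; bar and disc are at rest (x of bar_nose in the frame of jig above 0.056 m and angle between the x axis of disc_mid and the x axis of jig, either way round below 0.12 rad and y of bar_nose in the frame of jig between -0.008 and 0.008 m and z of bar in the frame of jig between 0.012 and 0.024 m and angle between bar's own z axis and vertical below 0.1 rad and linear speed of bar below 0.02 m/s and velocity of joint disc between -0.1 and 0.1 rad/s); the robot touches nothing.
It fails at once if the bar is lifted out of its channel (raised more than 12 mm) or tipped by more than 0.25 rad (z of bar in the frame of jig above 0.03 m or angle between bar's own z axis and vertical above 0.25 rad).
It fails at once if another thing on the bench is moved by more than 30 mm (distance of any of tape, marker, pack, wing, sander, cup, weight from where it was at the start of the episode above 0.03 m).
It also fails if it takes over 54 s, if anything falls off the work surface, if the arm or the gripper's body presses on something with over 40 N, if the wrist force passes 120 N, or if a joint passes its speed limit or range.

## Working session

There is one attempt and no reset: what is moved stays moved. The work goes in short steps, Python scripts to look and compute and a tool call to move; the robot and the scene stay as the last step left them, time stands still between calls to the robot, and variables do not carry over. Pictures are saved under pics/ and viewed, and the job is handed in when it is done.

Besides the shell and the picture viewer there is one more tool, called after "Request:" as name(argument=value, ...), one argument or row to a line, values as JSON. servo_tool: Moves the arm, as the interface text tells. Its arguments: {"type":"object","properties":{"targets":{"type":"array"},"grip_force":{"type":"number"}},"required":["targets"]}

```bash
mkdir -p pics; cat > h.py <<'E'
import numpy as np,cv2
from station import observe,get_image,close_job
def cam(n,save=None):
    d=get_image(n)
    if save: cv2.imwrite('pics/'+save,cv2.cvtColor(d['img'],cv2.COLOR_RGB2BGR))
    return d
def ray(d,uv):
    K=np.array(d['mtx']);k=float(d['k1'])
    p=cv2.undistortPoints(np.array([[uv]],float),K,np.array([k,0,0,0,0.]))[0,0]
    R=cv2.Rodrigues(np.array(d['rvec'],float))[0];t=np.array(d['tvec'],float).ravel()
    return -R.T@t,R.T@np.array([p[0],p[1],1])
def onz(d,uv,z):
    c,v=ray(d,uv);return c+v*(z-c[2])/v[2]
def proj(d,P):
    return cv2.projectPoints(np.array(P,float).reshape(-1,1,3),np.array(d['rvec'],float),np.array(d['tvec'],float),np.array(d['mtx']),np.array([d['k1'],0,0,0,0.],float))[0][:,0]
E
python3 - <<'E'
from h import *
for n in ['scene','side','wrist']: cam(n,n+'0.png')
s=observe();print(s['time'],s['tool_pos'],s['eef_rot'],s['force'],s['finger_gap'])
E
```

```text
0.15 [281.05587381 557.75226246 230.70347912] [[ 4.50006043e-01  8.93025342e-01 -5.47532562e-04]
 [ 8.93024679e-01 -4.50006376e-01 -1.08764750e-03]
 [-1.21768992e-03  4.87856345e-07 -9.99999259e-01]] [-0.68745016 -0.49393816 -1.03545151] 85.21493586141044
```

View pics/scene0.png

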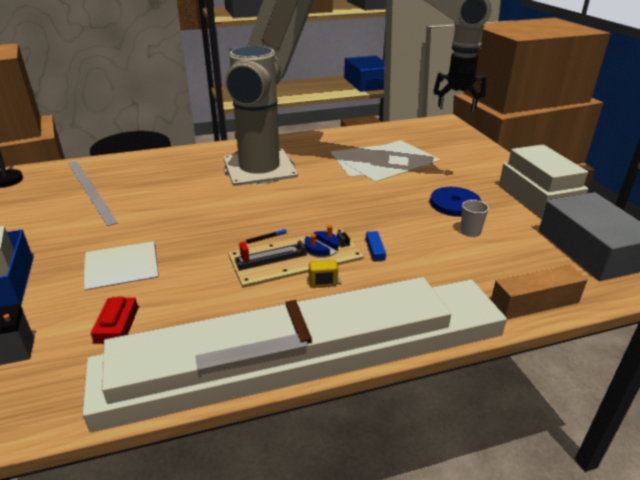

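View pics/side0.png

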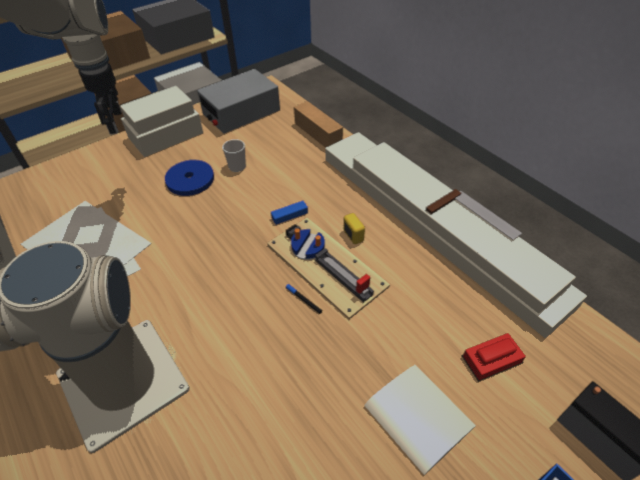

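View pics/wrist0.png

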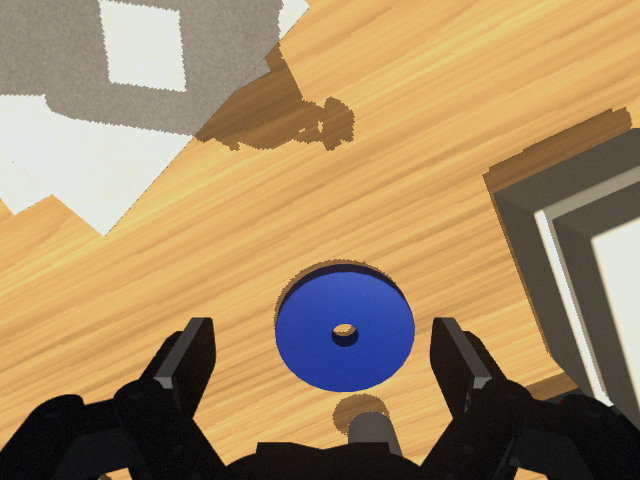

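```bash
python3 - <<'E'
import cv2
a=cv2.imread('pics/scene0.png')[215:295,220:400];cv2.imwrite('pics/sc.png',cv2.resize(a,None,fx=4.4,fy=4.4,interpolation=2))
a=cv2.imread('pics/side0.png')[190:325,255:400];cv2.imwrite('pics/sd.png',cv2.resize(a,None,fx=4.4,fy=4.4,interpolation=2))
E
```

```text
(no output)
```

View pics/sc.png

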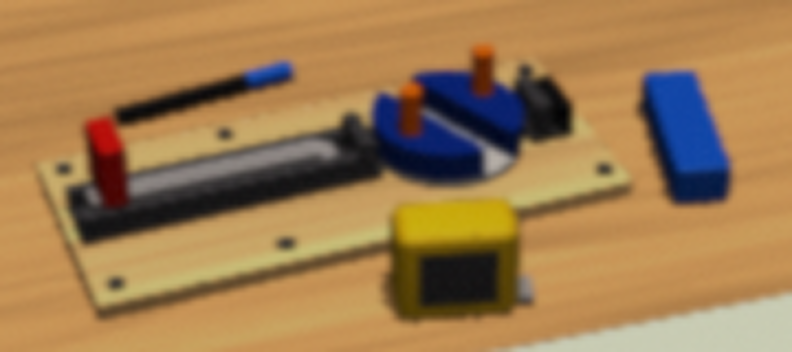

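View pics/sd.png

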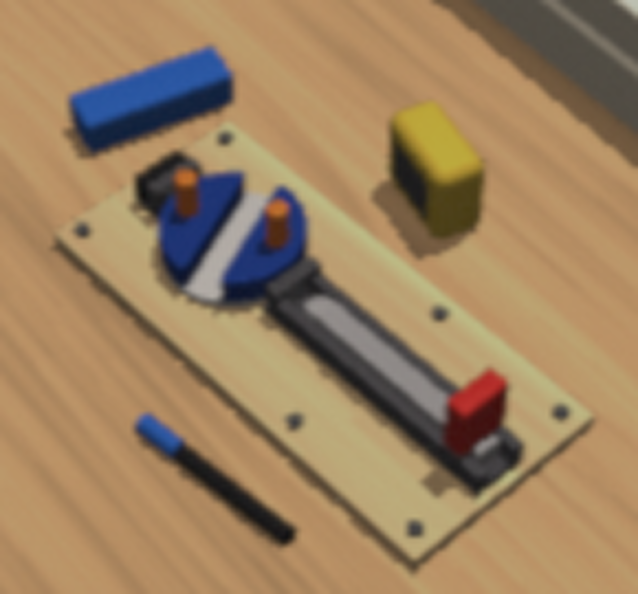

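```bash
python3 - <<'E'
from h import *
d=cam('side');sc=cam('scene')
S=lambda u,v:(255+u/4.4-.4,190+v/4.4-.4)
C=lambda u,v:(220+u/4.4-.4,215+v/4.4-.4)
# jig xy:corners
J=np.array([[88,72],[88,-72],[-232,-72],[-232,72]])
ps=np.array([onz(d,S(*p),12)[:2] for p in [(58,238),(230,123),(592,420),(414,565)]])
pc=np.array([onz(sc,C(*p),12)[:2] for p in [(530,62),(630,186),(104,308),(42,165)]])
print(ps.round(1),pc.round(1))
def fit(P,Q):
    m,n=P.mean(0),Q.mean(0);a=((P-m)[:,0]*(Q-n)[:,1]-(P-m)[:,1]*(Q-n)[:,0]).sum();b=((P-m)*(Q-n)).sum();t=np.arctan2(a,b)
    R=np.array([[np.cos(t),-np.sin(t)],[np.sin(t),np.cos(t)]]);o=n-R@m;return t,o,(Q-(P@R.T+o))
for q in (ps,pc):
    t,o,r=fit(J,q);print(np.degrees(t),o,r.round(1).tolist())
for a,b in [((187,176),(484,50)),((278,206),(411,89))]:
    print('peg',onz(d,S(*a),66).round(1),onz(sc,C(*b),66).round(1))
for k,p in dict(handle=(490,383)).items(): print(k,onz(d,S(*p),72))
print('handle sc',onz(sc,C(101,124),72))
print('slot',[onz(d,S(*p),33)[:2] for p in [(258,193),(205,295)]])
E
```

```text
[[ 460.7  128.8]
 [ 602.   143.3]
 [ 624.8 -173.5]
 [ 484.3 -185.2]] [[ 473.1  130.8]
 [ 614.9  142.7]
 [ 637.  -167.7]
 [ 494.9 -178.7]]
94.39760775976103 [537.41367932  50.16387428] [[1.8, -3.5], [-0.5, -0.1], [-2.2, 2.1], [0.9, 1.5]]
94.14171020548031 [549.77650245  53.55842986] [[1.5, -5.3], [-0.3, -3.9], [-1.4, 4.9], [0.2, 4.3]]
peg [526.3  79.7  66. ] [531.9  80.5  66. ]
peg [554.5  27.2  66. ] [559.1  27.7  66. ]
handle [ 563.98570951 -150.40159136   72.        ]
handle sc [ 551.38247767 -149.11428517   72.        ]
slot [array([568.68807509,  67.40520298]), array([495.99856104,  21.69631081])]
```

Request:
servo_tool(
  targets=[-8, 12, 0, 0, 0, 0, 1, -17, 23, 0, 0, 0, 0, 1, -18, 25, 0, 0, 0, 0, 1, -18, 25, 0, 0, 0, 0, 1, -18, 25, 0, 0, 0, 0, 1, -18, 25, 0, 0, 0, 0, 1, -18, 25, 0, 0, 0, 0, 1, -18, 25, 0, 0, 0, 0, 1, -18, 25, 0, 0, 0, 0, 1, -18, 25, 0, 0, 0, 0, 1, -18, 25, 0, 0, 0, 0, 1, -18, 25, 0, 0, 0, 0, 1, -18, 25, 0, 0, 0, 0, 1, -18, 25, 0, 0, 0, 0, 1, -18, 25, 0, 0, 0, 0, 1, -18, 25, 0, 0, 0, 0, 1, -18, 25, 0, 0, 0, 0, 1, -18, 24, 0, 0, 0, 0, 1, -18, 24, 0, 0, 0, 0, 1, -4, 6, 0, 0, 0, 0, 1],
)

```text
time: 2.25
tool_pos: [551.2, 13.5, 232.0]
eef_rot: [[0.45, 0.893, 0.001], [0.893, -0.45, -0.005], [-0.004, 0.003, -1.0]]
force: [1.2, 0.3, 0.4]
finger_gap: 85.3
```

```bash
python3 - <<'E'
from h import *
cam('wrist','w1.png')
s=observe();print(s['time'],s['tool_pos'],s['eef_rot'],s['joint_pos'],s['force'],s['finger_gap'])
E
```

```text
2.3 [551.12216125  13.68931092 231.90613052] [[ 4.50268436e-01  8.92893207e-01  2.37271739e-04]
 [ 8.92882256e-01 -4.50261564e-01 -5.07948788e-03]
 [-4.42860587e-03  2.49898879e-03 -9.99987071e-01]] [  0.34498875  18.0376838  102.77207026  -0.33898626  59.17884495
 -62.72048271] [-0.03476414 -0.69080558  0.27273744] 85.35147371485179
```

View pics/w1.png

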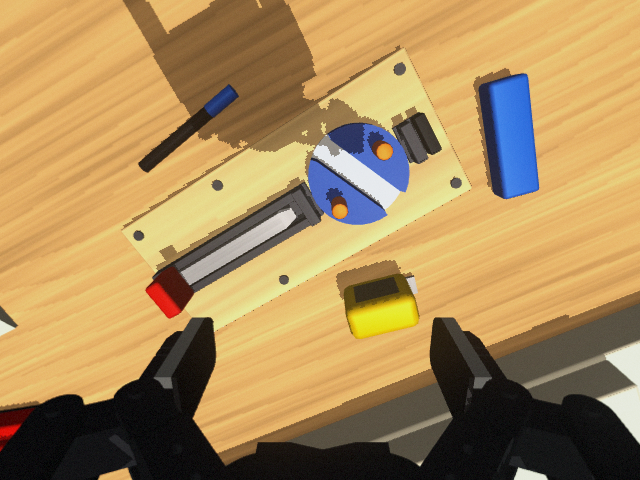

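```bash
cat >> h.py <<'E'
def pegs(d):
    h=cv2.cvtColor(d['img'],cv2.COLOR_RGB2HSV);m=cv2.inRange(h,(5,170,120),(16,255,255))
    n,l,st,c=cv2.connectedComponentsWithStats(m);return [(st[i,4],c[i].round(1)) for i in range(1,n) if st[i,4]>60]
E
python3 - <<'E'
from h import *
d=cam('wrist')
print(pegs(d))
c=np.array([onz(d,p,12)[:2] for p in [(405,47),(471,186),(122,229)]])
print(c.round(1))
u=c[0]-c[2];v=c[1]-c[0]
print('len',np.hypot(*u),np.hypot(*v),np.degrees(np.arctan2(u[1],u[0])),np.degrees(np.arctan2(v[1],v[0]))+90)
u/=np.hypot(*u);w=np.array([-u[1],u[0]]);print('origin',(c[0]-88*u-72*w),c[2]+232*u-72*w)
for p in [(385,151),(340,211.5)]: print(onz(d,p,66)[:2])
# disc top circle
h=cv2.cvtColor(d['img'],cv2.COLOR_RGB2HSV);m=cv2.inRange(h,(105,100,60),(130,255,255));m[:, :295]=0;m[:,425:]=0
ct=np.vstack([x for x in cv2.findContours(m,0,1)[0] if len(x)>15]);(print('disc',cv2.minEnclosingCircle(ct)))
print(onz(d,cv2.minEnclosingCircle(ct)[0],33))
print('slot',[onz(d,p,36)[:2].round(1) for p in [(312,157),(385,215),(330,135),(402,192)]])
print('handle top corners',[onz(d,p,72)[:2].round(1) for p in [(146,290),(161,278),(174,318),(187,306)]])
print('nose',onz(d,(297,211),32), 'stop',onz(d,(428,128),34))
E
```

```text
[(np.int32(68), array([383.7, 150.5]))]
[[ 462.   135.2]
 [ 600.8  145.4]
 [ 485.8 -179.4]]
len 315.58930134511627 139.10769124146802 94.32519221435346 94.19697543551624
origin [540.44892965  52.92746515] [540.11628724  57.32560244]
[525.00711785  80.36288412]
[553.38085089  27.13783878]
disc ((357.6844787597656, 173.1116485595703), 51.54133605957031)
[537.14951197  53.91409552  33.        ]
slot [array([506. ,  24.3]), array([582.5,  60.1]), array([496.5,  46.5]), array([569.8,  82.3])]
handle top corners [array([ 539.3, -156.2]), array([ 535.6, -137.7]), array([ 573.9, -150. ]), array([ 568.9, -132.7])]
nose [543.79967562 -10.98053449  32.        ] stop [529.12302306 123.75098419  34.        ]
```

```bash
python3 -c "
import cv2
a=cv2.imread('pics/w1.png')[30:340,110:490];cv2.imwrite('pics/w1z.png',cv2.resize(a,None,fx=2,fy=1.9,interpolation=2))"
```

```text
(no output)
```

View pics/w1z.png

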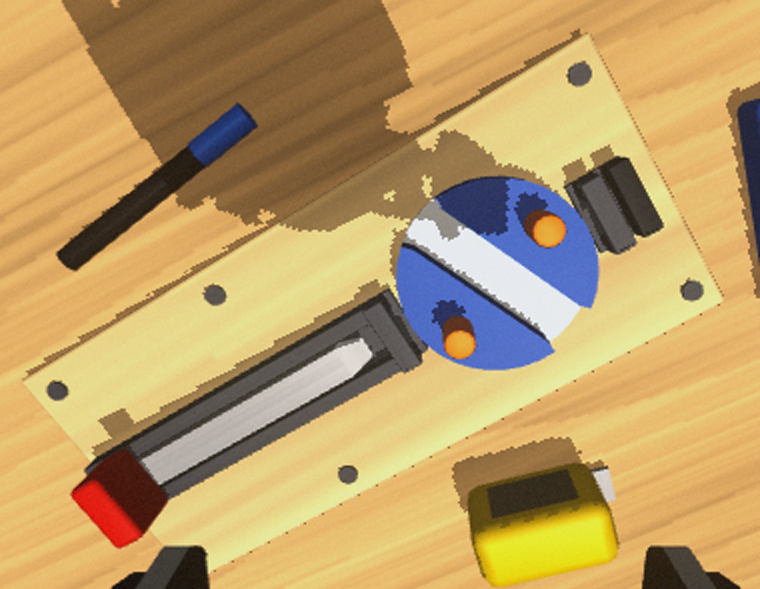

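Request:
servo_tool(
  targets=[10, -10, 0, 0, 0, 0, 0, 10, -10, 0, 0, 0, 0, 0, 9, -8, 0, 0, 0, 0, 0, 0, 0, 0, 0, 0, 0, 0, 0, 0, 0, 0, 0, 0, 0, 0, 0, 0, 0, 0, 0, 0],
)

```text
time: 2.95
tool_pos: [534.0, 61.8, 231.5]
eef_rot: [[0.444, 0.896, -0.002], [0.896, -0.444, -0.004], [-0.004, -0.001, -1.0]]
force: [0.8, -0.1, 1.4]
finger_gap: 42.8
```

```bash
python3 - <<'E'
from h import *
s=observe();R=np.array(s['eef_rot']);p=np.array(s['tool_pos'])
print(s['time'],p,s['finger_gap'],R.T@(np.array([539.2,53.8,42])-p),np.degrees(np.arctan2(R[1,0],R[0,0])))
E
```

```text
2.95 [534.03009595  61.82211764 231.49511249] 42.75556851055177 [ -4.08478529   8.29235042 189.50997702] 63.61899657347845
```

Request:
servo_tool(
  targets=[-2, 4, 10, 0, 0, 0, 0, -2, 4, 20, 0, 0, 0, 0, 0, 0, 25, 0, 0, 0, 0, 0, 0, 25, 0, 0, 0, 0, 0, 0, 25, 0, 0, 0, 0, 0, 0, 20, 0, 0, 0, 0, 0, 0, 10, 0, 0, 0, 0, 0, 0, 5, 0, 0, 0, 0, 0, 0, 0, 0, 0, 0, 0, 0, 0, 0, 0, 0, 0, 0],
)

```text
time: 3.95
tool_pos: [542.5, 49.7, 83.6]
eef_rot: [[0.448, 0.894, 0.001], [0.894, -0.448, -0.004], [-0.003, 0.003, -1.0]]
force: [0.1, -0.2, 0.7]
finger_gap: 42.2
```

```bash
cat > st.py <<'E'
from h import *
import sys
s=observe();R=np.array(s['eef_rot']);p=np.array(s['tool_pos'])
print(s['time'],p.round(1),s['finger_gap'],(R.T@(np.array(eval(sys.argv[1]))-p)).round(1),np.degrees(np.arctan2(R[1,0],R[0,0])),s['force'].round(1),R[:,2].round(3))
if len(sys.argv)>2: cam('wrist',sys.argv[2])
E
python3 st.py [539.2,53.8,42] w2.png
```

```text
3.95 [542.5  49.7  83.6] 42.244730680133145 [ 2.4 -4.9 41.6] 63.41036400003581 [ 0.1 -0.2  0.7] [ 0.001 -0.004 -1.   ]
```

View pics/w2.png

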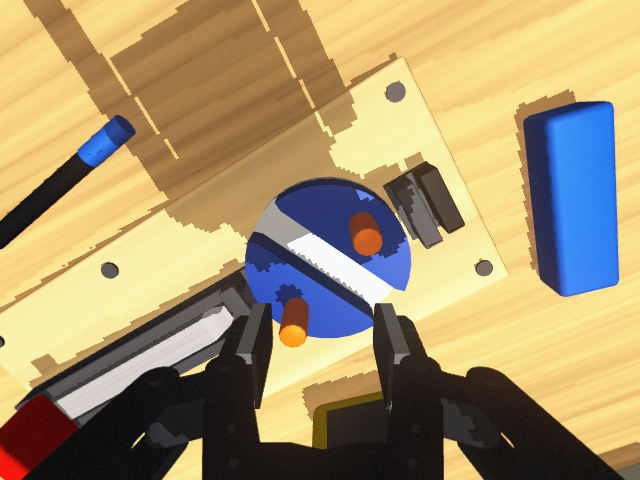

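```bash
python3 - <<'E'
from h import *
d=cam('wrist');s=observe();R=np.array(s['eef_rot']);p=np.array(s['tool_pos'])
print(proj(d,[p,p+R@[21,0,0],p+R@[-21,0,0],p+R@[-28,0,41]]))
print(proj(d,[[525,80.4,66],[553.4,27.1,66],[539.2,53.8,36]]))
for q in [(367,241),(293,336)]: print(onz(d,q,66))
E
```

```text
[[324.32364055 321.44593578]
 [373.76810794 321.48580162]
 [274.89762378 321.41223592]
 [270.90250507 280.34836022]]
[[368.34616454 241.86469364]
 [292.473997   337.14093324]
 [328.11433988 266.2901305 ]]
[524.36319969  80.03371546  66.        ]
[552.94441662  27.63299754  66.        ]
```

Request:
servo_tool(
  targets=[1, -2, 0, 0, 0, 0, 0, 1, -2, 10, 0, 0, 0, 0, 0, 0, 12, 0, 0, 0, 0, 0, 0, 10, 0, 0, 0, 0, 0, 0, 4, 0, 0, 0, 0, 0, 0, 0, 0, 0, 0, 0, 0, 0, 0, 0, 0, 0, 0],
)

```text
time: 4.75
tool_pos: [540.6, 53.9, 45.9]
eef_rot: [[0.447, 0.895, 0.004], [0.895, -0.447, -0.004], [-0.002, 0.005, -1.0]]
force: [0.9, 0.1, 0.6]
finger_gap: 42.8
```

```bash
python3 st.py [538.9,53.8,42] w3.png
```

```text
4.75 [540.6  53.9  45.9] 42.76702296688108 [-0.8 -1.5  3.9] 63.44848152422098 [0.9 0.1 0.6] [ 0.004 -0.004 -1.   ]
```

View pics/w3.png

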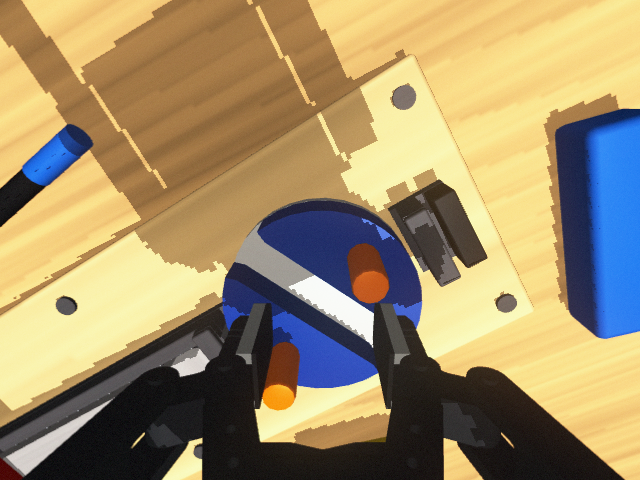

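Request:
servo_tool(
  targets=[-1, -1, 2, 0, 0, 0, 0, 0, 0, 1, 0, 0, -0.05, 0, 0, 0, 0, 0, 0, -0.08, 0, 0, 0, 0, 0, 0, -0.08, 0, 0, 0, 0, 0, 0, -0.08, 0, 0, 0, 0, 0, 0, -0.08, 0, 0, 0, 0, 0, 0, -0.08, 0, 0, 0, 0, 0, 0, 0, 0],
)

```text
time: 5.6
tool_pos: [540.1, 53.2, 44.3]
eef_rot: [[-0.003, 1.0, 0.008], [1.0, 0.003, -0.004], [-0.004, 0.008, -1.0]]
force: [-0.8, 1.2, -0.1]
finger_gap: 42.2
```

```bash
python3 st.py [538.9,53.8,42] w4.png
```

```text
5.6 [540.1  53.2  44.3] 42.24152812170425 [ 0.7 -1.2  2.3] 90.19064217391576 [-0.8  1.2 -0.1] [ 0.008 -0.004 -1.   ]
```

View pics/w4.png

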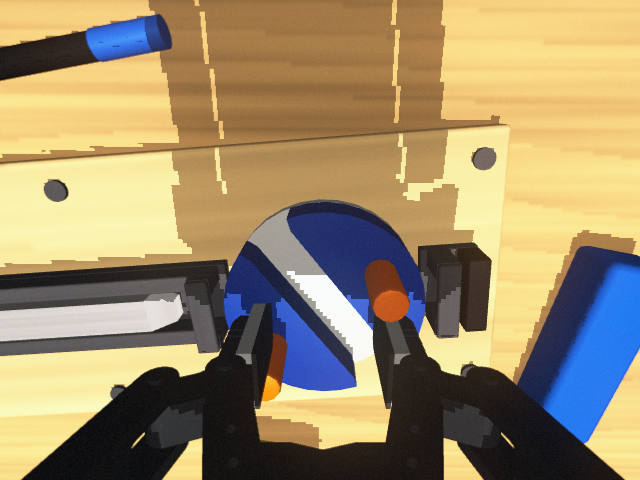

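Request:
servo_tool(
  targets=[0, -1, 1, 0, 0, -0.08, 0, 0, 0, 0, 0, 0, -0.08, 0, 0, 0, 0, 0, 0, -0.08, 0, 0, 0, 0, 0, 0, -0.08, 0, 0, 0, 0, 0, 0, -0.08, 0, 0, 0, 0, 0, 0, -0.08, 0, 0, 0, 0, 0, 0, -0.08, 0, 0, 0, 0, 0, 0, -0.05, 0, 0, 0, 0, 0, 0, 0, 0],
)

```text
time: 6.55
tool_pos: [540.5, 53.3, 44.2]
eef_rot: [[-0.575, 0.818, 0.012], [0.818, 0.575, -0.003], [-0.009, 0.008, -1.0]]
force: [-0.4, -0.2, -0.4]
finger_gap: 42.9
```

```bash
python3 st.py [538.9,53.8,42] w5.png
```

```text
6.55 [540.5  53.3  44.2] 42.8768708065272 [ 1.4 -1.   2.2] 125.11759181137307 [-0.4 -0.2 -0.4] [ 0.012 -0.003 -1.   ]
```

View pics/w5.png

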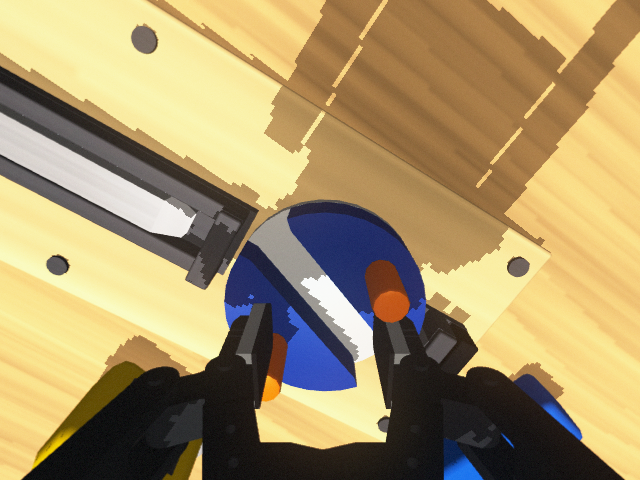

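```bash
python3 - <<'E'
from h import *
d=cam('wrist')
c=np.array([538.9,53.8]);q=onz(d,(391,306),66)[:2]-c
print(q,np.hypot(*q),np.degrees(np.arctan2(q[1],q[0])))
for a,b,z in [((244,243),(356,386),36),((289,209),(366,300),36)]:
    v=(onz(d,b,z)-onz(d,a,z))[:2];print(np.degrees(np.arctan2(v[1],v[0])),onz(d,a,z),onz(d,b,z))
E
```

```text
[-28.84522719   7.96606813] 29.924995790555435 164.56166277809422
68.92461836694304 [532.65245322   7.60821331  36.        ] [564.21081899  89.49837589  36.        ]
73.52348950579982 [509.56858923  14.92999997  36.        ] [524.46873541  65.30788371  36.        ]
```

Request:
servo_tool(
  targets=[1, -1, 1, 0, 0, -0.05, 0, 0, 0, 0, 0, 0, -0.08, 0, 0, 0, 0, 0, 0, -0.08, 0, 0, 0, 0, 0, 0, -0.06, 0, 0, 0, 0, 0, 0, -0.03, 0, 0, 0, 0, 0, 0, 0, 0, 0, 0, 0, 0, 0, 0, 0],
)

```text
time: 7.35
tool_pos: [540.4, 53.6, 44.0]
eef_rot: [[-0.788, 0.615, 0.015], [0.615, 0.788, -0.002], [-0.013, 0.007, -1.0]]
force: [0.3, -0.5, 0.7]
finger_gap: 42.9
```

```bash
python3 st.py [538.9,53.8,42] w6.png
```

```text
7.35 [540.4  53.6  44. ] 42.94460730331099 [ 1.3 -0.8  2. ] 142.01413670798547 [ 0.3 -0.5  0.7] [ 0.015 -0.002 -1.   ]
```

View pics/w6.png

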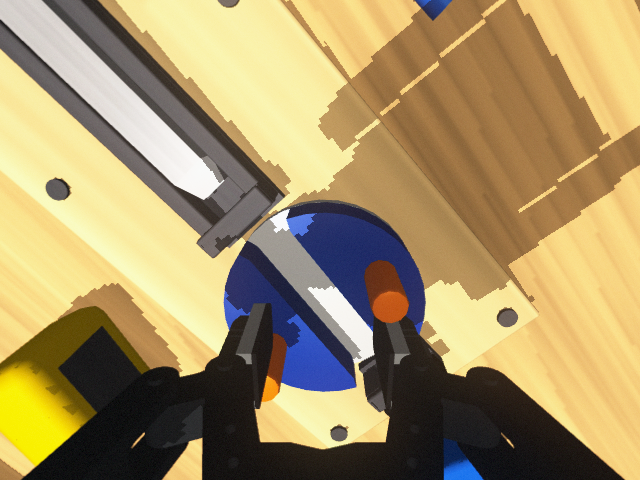

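Request:
servo_tool(
  targets=[0, 0, 0, 0, 0, -0.04, 0, 0, 0, 0, 0, 0, -0.02, 0, 0, 0, 0, 0, 0, 0, 0, 0, 0, 0, 0, 0, 0, 0],
)

```text
time: 7.8
tool_pos: [540.4, 53.7, 44.1]
eef_rot: [[-0.822, 0.569, 0.015], [0.569, 0.823, -0.002], [-0.014, 0.007, -1.0]]
force: [-0.4, 0.3, -0.9]
finger_gap: 42.8
```

```bash
python3 st.py [538.9,53.8,42]; python3 - <<'E'
from h import *
d=cam('wrist','w7.png')
q=onz(d,(390,306),66)[:2]-[538.9,53.8];print(np.degrees(np.arctan2(q[1],q[0])),np.hypot(*q))
E
```

```text
7.8 [540.4  53.7  44.1] 42.778907361796755 [ 1.3 -0.7  2.1] 145.33395777938986 [-0.4  0.3 -0.9] [ 0.015 -0.002 -1.   ]
-174.6480072156006 30.13732486313082
```

View pics/w7.png

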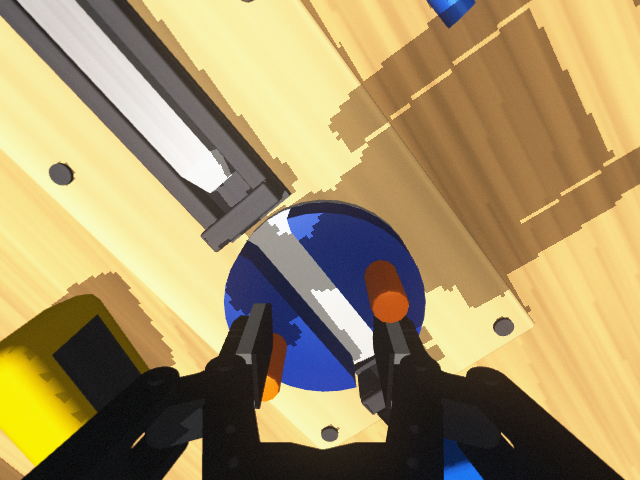

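Request:
servo_tool(
  targets=[0, 0, -10, 0, 0, 0, 0, 0, 0, -25, 0, 0, 0, 0, 0, 0, -40, 0, 0, 0, 0, 0, 0, -40, 0, 0, 0, 0, 0, 0, -40, 0, 0, 0, 0, 0, 0, -30, 0, 0, 0, -1, 0, 0, -10, 0, 0, 0, -1, 0, 0, 0, 0, 0, 0, -1],
)

```text
time: 8.65
tool_pos: [536.5, 54.0, 250.2]
eef_rot: [[-0.821, 0.571, 0.015], [0.571, 0.821, -0.002], [-0.014, 0.007, -1.0]]
force: [0.3, -0.4, -0.4]
finger_gap: 0.6
```

```bash
python3 st.py [539.5,-130,60] w8.png;  python3 -c "
from h import *
print(observe()['joint_pos'].round(1))"
```

```text
8.65 [536.5  54.  250.2] 0.6165075027903864 [-104.8 -150.6  190.7] 145.15994391169133 [ 0.3 -0.4 -0.4] [ 0.015 -0.002 -1.   ]
[   4.6   15.4  103.9   -0.2   59.9 -140.4]
```

View pics/w8.png

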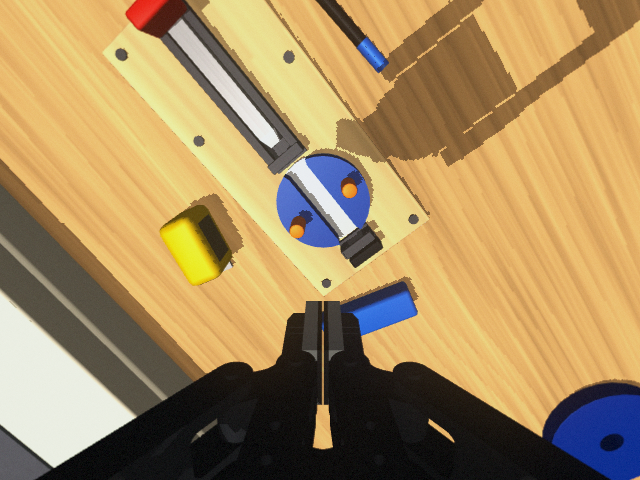

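```bash
python3 - <<'E'
from h import *
d=cam('wrist');print(pegs(d))
a=onz(d,(349.5,190.5),66)[:2];b=onz(d,(297,231.5),66)[:2];v=a-b
print(a,b,(a+b)/2,np.degrees(np.arctan2(v[1],v[0])))
# slot edges & bar edges
f=lambda p,q,z:(lambda v:np.degrees(np.arctan2(v[1],v[0])))((onz(d,p,z)-onz(d,q,z))[:2])
print('slot',f((342,238),(287,177),36),f((357,222),(306,156),36))
print('board long',f((428,213),(257,0),12),'left',f((326,294),(104,52),12))
c=[onz(d,p,12)[:2].round(1) for p in [(428,214),(326,295),(104,52)]];print(c)
cv2.imwrite('pics/w8z.png',cv2.resize(cv2.cvtColor(d['img'][120:300,230:450],4),None,fx=3.3,fy=3.3,interpolation=2))
E
```

```text
[(np.int32(76), array([349.9, 191.1]))]
[508.54114579  50.85951761] [567.77618313  55.16738396] [538.15866446  53.01345078] -175.84048891488624
slot 96.29385523436089 92.89312394780785
board long 96.16241448318932 left 94.88719691929742
[array([459.8, 127.9]), array([598.7, 145. ]), array([ 624.8, -169.6])]
```

View pics/w8z.png

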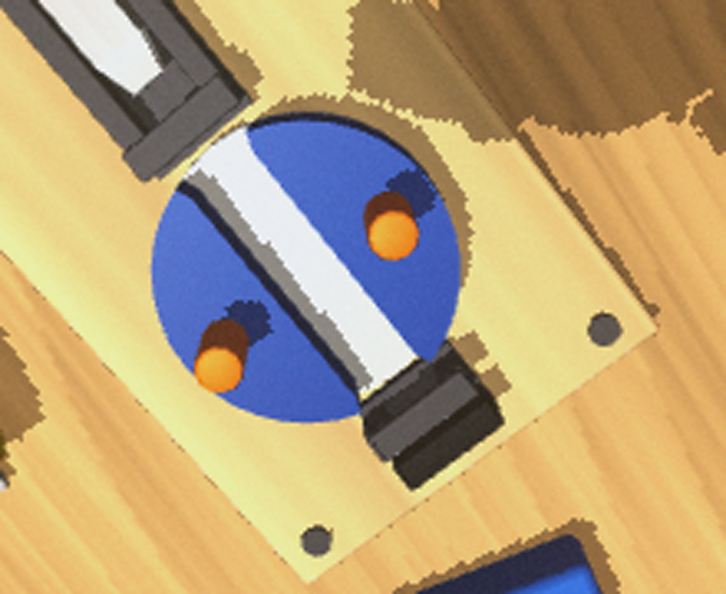

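Request:
servo_tool(
  targets=[0, 0, 0, 0, 0, 0.08, -1, 0, 0, 0, 0, 0, 0.14, -1, 0, 0, 0, 0, 0, 0.14, -1, 0, 0, 0, 0, 0, 0.14, -1, 0, 0, 0, 0, 0, 0.14, -1, 0, 0, 0, 0, 0, 0.14, -1, 0, 0, 0, 0, 0, 0.14, -1, 0, 0, 0, 0, 0, 0.14, -1, 0, 0, 0, 0, 0, 0.14, -1, 0, 0, 0, 0, 0, 0.14, -1, 0, 0, 0, 0, 0, 0.14, -1, 0, 0, 0, 0, 0, 0.14, -1, 0, 0, 0, 0, 0, 0.14, -1, 0, 0, 0, 0, 0, 0.14, -1, 0, 0, 0, 0, 0, 0.14, -1, 0, 0, 0, 0, 0, 0.14, -1, 0, 0, 0, 0, 0, 0.14, -1, 0, 0, 0, 0, 0, 0.14, -1, 0, 0, 0, 0, 0, 0.05, -1, 0, 0, 0, 0, 0, 0, -1],
)

```text
time: 10.75
tool_pos: [508.8, 51.4, 200.1]
eef_rot: [[0.994, -0.084, -0.074], [-0.085, -0.996, -0.01], [-0.073, 0.016, -0.997]]
force: [-0.6, -0.8, 0.5]
finger_gap: -0.2
```

```bash
python3 st.py [557,-183,120];  python3 -c "
from h import *
s=observe();print(s['joint_pos'].round(1));print(np.array(s['eef_rot']).round(3))"
```

```text
10.75 [508.8  51.4 200.1] -0.18816325799079928 [ 73.6 228.2  78.6] -4.8838433431080315 [-0.6 -0.8  0.5] [-0.074 -0.01  -0.997]
[  4.6  19.  106.4  -0.3  58.8   9.6]
[[ 0.994 -0.084 -0.074]
 [-0.085 -0.996 -0.01 ]
 [-0.073  0.016 -0.997]]
```

Request:
servo_tool(
  targets=[0, 0, 0, 0.008, 0.037, -0.08, -1, 0, 0, 0, 0.008, 0.037, -0.08, -1, 0, 0, 0, 0, 0, 0, -1],
)

```text
time: 11.05
tool_pos: [506.1, 51.2, 195.1]
eef_rot: [[0.996, 0.085, -0.007], [0.085, -0.996, 0.006], [-0.006, -0.006, -1.0]]
force: [-0.0, 0.1, 0.2]
finger_gap: -0.1
```

```bash
python3 st.py [556.5,-183,120];  python3 -c "
from h import *
s=observe();print(s['joint_pos'].round(1));print(np.array(s['eef_rot']).round(3))"
```

```text
11.05 [506.1  51.2 195.1] -0.09431897360940555 [ 30.8 238.1  73.4] 4.877811484366888 [-0.   0.1  0.2] [-0.007  0.006 -1.   ]
[  4.2  17.5 109.4   0.4  53.4  -0.9]
[[ 0.996  0.085 -0.007]
 [ 0.085 -0.996  0.006]
 [-0.006 -0.006 -1.   ]]
```

Request:
servo_tool(
  targets=[1, 12, 0, 0, 0, 0, -1, 4, 27, 0, 0, 0, 0, -1, 5, 32, 0, 0, 0, 0, -1, 5, 32, 0, 0, 0, 0, -1, 5, 32, 0, 0, 0, 0, -1, 4, 32, 0, 0, 0, 0, -1, 4, 28, 0, 0, 0, 0, -1, 2, 15, 0, 0, 0, 0, -1, 0, 8, 0, 0, 0, 0, -1, 0, 0, 0, 0, 0, 0, -1, 0, 0, 0, 0, 0, 0, -1],
)

```text
time: 12.15
tool_pos: [554.2, -176.7, 188.1]
eef_rot: [[0.997, 0.076, -0.021], [0.076, -0.997, 0.006], [-0.021, -0.008, -1.0]]
force: [-0.3, 0.5, 0.3]
finger_gap: 0.1
```

```bash
python3 st.py [556.5,-183,120] w9.png
```

```text
12.15 [ 554.2 -176.7  188.1] 0.1054209331434528 [ 3.2  7.  67.9] 4.366250461677173 [-0.3  0.5  0.3] [-0.021  0.006 -1.   ]
```

View pics/w9.png

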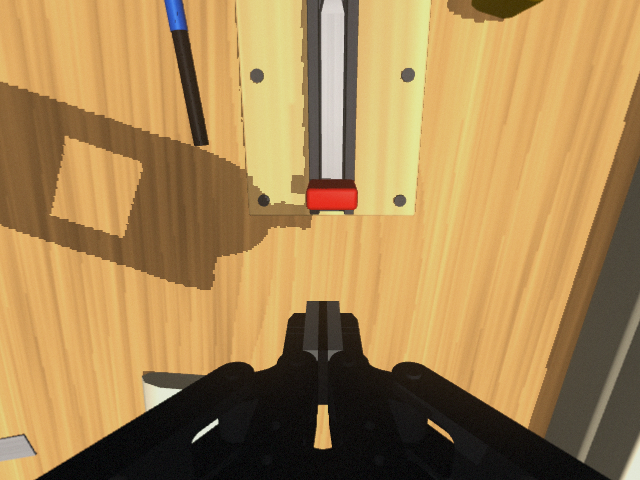

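```bash
python3 - <<'E'
from h import *
d=cam('wrist')
for p in [(306,209),(357,209),(306,188),(357,187),(331.5,198)]: print(onz(d,p,72)[:2].round(1))
print('channel',onz(d,(331,0),30)[:2],onz(d,(332,175),30)[:2])
s=observe();R=np.array(s['eef_rot']);p=np.array(s['tool_pos']);print(proj(d,[p]))
E
```

```text
[ 538.3 -158.4]
[ 573.7 -155.5]
[ 537.3 -143.6]
[ 572.  -140.2]
[ 555.3 -149.2]
channel [544.25105216 -20.928536  ] [ 555.05815176 -139.91960254]
[[324.17263259 319.18284897]]
```

Request:
servo_tool(
  targets=[1, 3, 10, -0.008, 0.02, 0, -1, 1, 3, 25, 0, 0, 0, -1, 0, 0, 30, 0, 0, 0, -1, 0, 0, 30, 0, 0, 0, -1, 0, 0, 20, 0, 0, 0, -1, 0, 0, 10, 0, 0, 0, -1, 0, 0, 0, 0, 0, 0, -1, 0, 0, 0, 0, 0, 0, -1],
)

```text
time: 13.05
tool_pos: [559.0, -175.1, 62.7]
eef_rot: [[0.996, 0.087, 0.006], [0.087, -0.996, -0.002], [0.005, 0.002, -1.0]]
force: [0.7, -0.5, -0.5]
finger_gap: -0.0
```

```bash
python3 st.py [556.5,-183,38]
```

```text
13.05 [ 559.  -175.1   62.7] -0.033291211687378044 [-3.4  7.6 24.7] 4.970201131024533 [ 0.7 -0.5 -0.5] [ 0.006 -0.002 -1.   ]
```

Request:
servo_tool(
  targets=[-1, 4, 5, 0, 0, 0, -1, -1, 2, 10, 0, 0, 0, -1, 0, 0, 7, 0, 0, 0, -1, 0, 0, 2, 0, 0, 0, -1, 0, 0, 0, 0, 0, 0, -1],
)

```text
time: 13.55
tool_pos: [559.8, -182.5, 40.0]
eef_rot: [[0.996, 0.087, 0.011], [0.087, -0.996, -0.003], [0.01, 0.004, -1.0]]
force: [-0.9, 0.1, 0.1]
finger_gap: -0.0
```

```bash
python3 st.py [556.5,-183,38] w10.png
```

```text
13.55 [ 559.8 -182.5   40. ] -0.04606195516096045 [-3.3  0.2  2. ] 4.969592940008681 [-0.9  0.1  0.1] [ 0.011 -0.003 -1.   ]
```

View pics/w10.png

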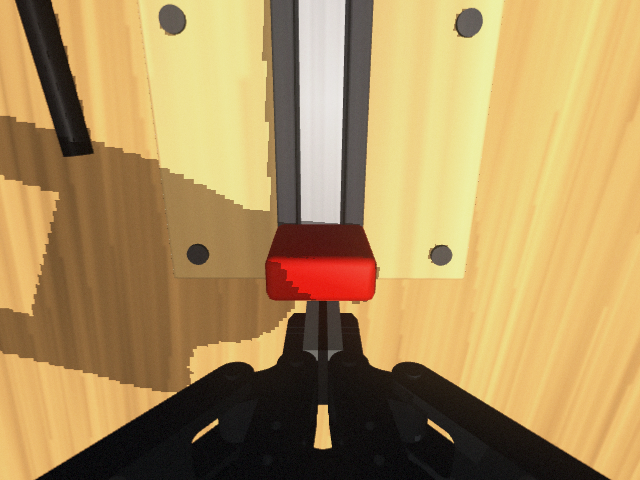

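Request:
servo_tool(
  targets=[-1, -5, 0, 0, 0, 0, -1, -1, -8, 0, 0, 0, 0, -1, -1, -6, 0, 0, 0, 0, -1, 0, -6, 0, 0, 0, 0, -1, 0, -6, 0, 0, 0, 0, -1, 0, -6, 0, 0, 0, 0, -1, 0, -6, 0, 0, 0, 0, -1, 0, -6, 0, 0, 0, 0, -1, 0, 0, 0, 0, 0, 0, -1],
)

```text
time: 14.5
tool_pos: [552.3, -129.4, 40.5]
eef_rot: [[0.996, 0.088, 0.012], [0.088, -0.996, -0.004], [0.012, 0.005, -1.0]]
force: [-0.5, -0.0, 0.3]
finger_gap: 0.1
```

```bash
python3 st.py [545.9,-35.1,39] w11.png
```

```text
14.5 [ 552.3 -129.4   40.5] 0.130624471722092 [  1.9 -94.5   1.1] 5.02414041107543 [-0.5 -0.   0.3] [ 0.012 -0.004 -1.   ]
```

View pics/w11.png

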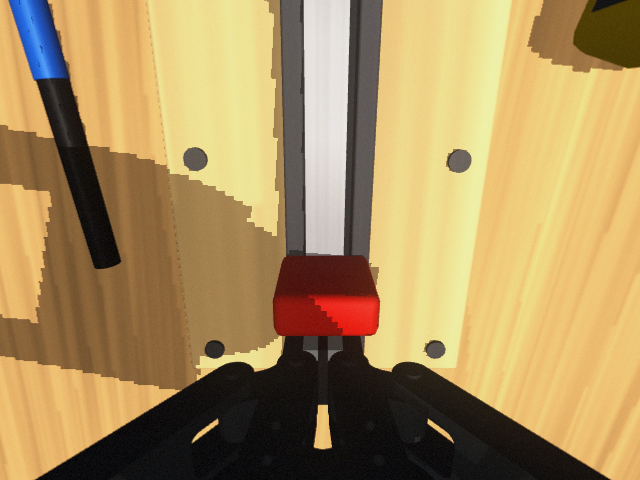

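Request:
servo_tool(
  targets=[0, -4, 0, 0, 0, 0, -1, 0, -5, 0, 0, 0, 0, -1, 0, -5, 0, 0, 0, 0, -1, 0, -5, 0, 0, 0, 0, -1, 0, -5, 0, 0, 0, 0, -1, 0, -5, 0, 0, 0, 0, -1, 0, -5, 0, 0, 0, 0, -1, 0, -5, 0, 0, 0, 0, -1, 0, 0, 0, 0, 0, 0, -1],
)

```text
time: 15.45
tool_pos: [549.2, -88.1, 40.6]
eef_rot: [[0.996, 0.087, 0.013], [0.087, -0.996, -0.005], [0.013, 0.006, -1.0]]
force: [-0.7, -0.9, -0.0]
finger_gap: -0.0
```

```bash
python3 st.py [545.9,-35.1,39] w12.png; python3 -c "
from h import *
d=cam('side')
cv2.imwrite('pics/s12.png',cv2.resize(cv2.cvtColor(d['img'][190:325,255:400],4),None,fx=4,fy=4,interpolation=2))"
```

```text
15.45 [549.2 -88.1  40.6] -0.037149031702733634 [  1.3 -53.1   1.3] 4.992805948120337 [-0.7 -0.9 -0. ] [ 0.013 -0.005 -1.   ]
```

View pics/w12.png

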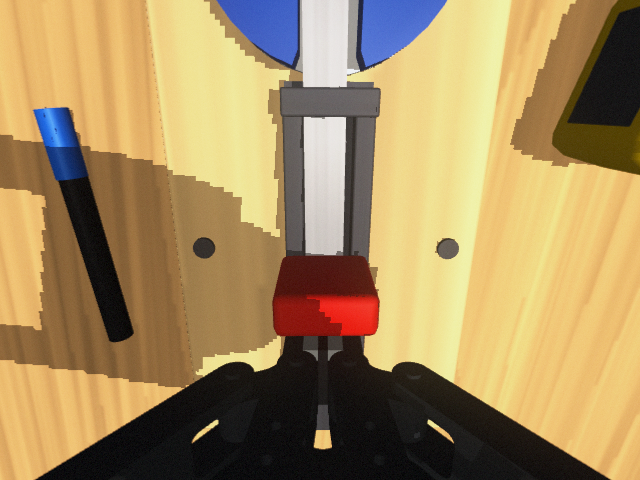

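View pics/s12.png

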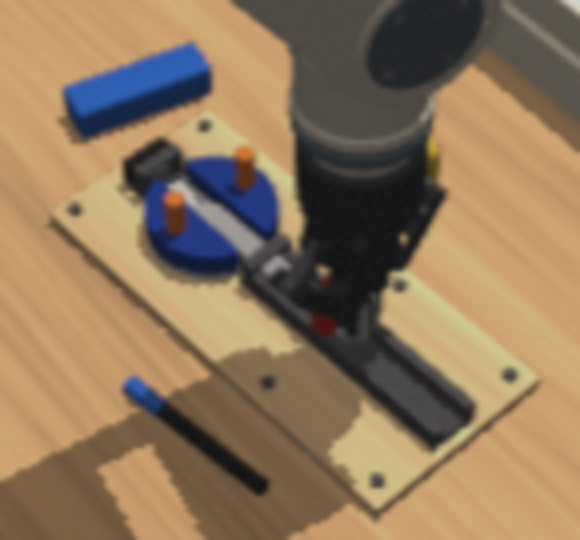

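Request:
servo_tool(
  targets=[0, -4, 0, 0, 0, 0, -1, 0, -5, 0, 0, 0, 0, -1, 0, -5, 0, 0, 0, 0, -1, 0, -5, 0, 0, 0, 0, -1, 0, -5, 0, 0, 0, 0, -1, 0, -5, 0, 0, 0, 0, -1, 0, -4, 0, 0, 0, 0, -1, 0, -2, 0, 0, 0, 0, -1, 0, 0, 0, 0, 0, 0, -1],
)

```text
time: 16.45
tool_pos: [546.3, -51.1, 40.6]
eef_rot: [[0.996, 0.086, 0.014], [0.087, -0.996, -0.005], [0.014, 0.007, -1.0]]
force: [-0.3, -2.6, 0.4]
finger_gap: -0.1
```

```bash
python3 st.py [545.9,-35.1,39] w13.png
```

```text
16.45 [546.3 -51.1  40.6] -0.0754053773538313 [  1.  -15.9   1.5] 4.965684320739263 [-0.3 -2.6  0.4] [ 0.014 -0.005 -1.   ]
```

View pics/w13.png

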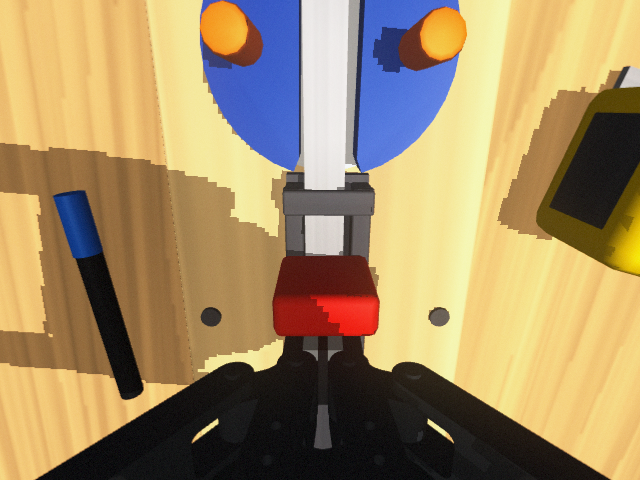

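Request:
servo_tool(
  targets=[0, -4, 0, 0, 0, 0, -1, 0, -4, 0, 0, 0, 0, -1, 0, -4, 0, 0, 0, 0, -1, 0, -2, 0, 0, 0, 0, -1, 0, 0, 0, 0, 0, 0, -1],
)

```text
time: 17.0
tool_pos: [545.1, -36.4, 40.6]
eef_rot: [[0.996, 0.086, 0.014], [0.086, -0.996, -0.005], [0.014, 0.007, -1.0]]
force: [-0.0, -2.9, 0.7]
finger_gap: 0.2
```

```bash
python3 st.py [545.9,-35.1,39]
```

```text
17.0 [545.1 -36.4  40.6] 0.16582694709957016 [ 0.9 -1.3  1.6] 4.9305681783202315 [-0.  -2.9  0.7] [ 0.014 -0.005 -1.   ]
```

Push gently until the end stop answers.

Request:
servo_tool(
  targets=[0, -2, 0, 0, 0, 0, -1, 0, -2, 0, 0, 0, 0, -1, 0, 0, 0, 0, 0, 0, -1],
)

```text
time: 17.3
tool_pos: [546.5, -35.2, 41.3]
eef_rot: [[0.996, 0.088, 0.018], [0.088, -0.996, -0.009], [0.017, 0.011, -1.0]]
force: [-0.0, -1.1, -0.9]
finger_gap: 0.3
```

```bash
python3 st.py [545.9,-35.1,39]
```

```text
17.3 [546.5 -35.2  41.3] 0.3199085037315275 [-0.6 -0.2  2.3] 5.031930786256032 [-0.  -1.1 -0.9] [ 0.018 -0.009 -1.   ]
```

Request:
servo_tool(
  targets=[0, -3, 0, 0, 0, 0, -1, 0, -3, 0, 0, 0, 0, -1],
)

```text
time: 17.5
tool_pos: [548.8, -34.2, 42.8]
eef_rot: [[0.996, 0.09, 0.024], [0.091, -0.996, -0.016], [0.022, 0.018, -1.0]]
force: [-0.5, -24.8, 4.7]
finger_gap: 0.4
```

```bash
python3 st.py [545.9,-35.1,39] w14.png
```

```text
17.5 [548.8 -34.2  42.8] 0.4187874598303914 [-3.1  0.5  3.7] 5.194698554688093 [ -0.5 -24.8   4.7] [ 0.024 -0.016 -1.   ]
```

View pics/w14.png

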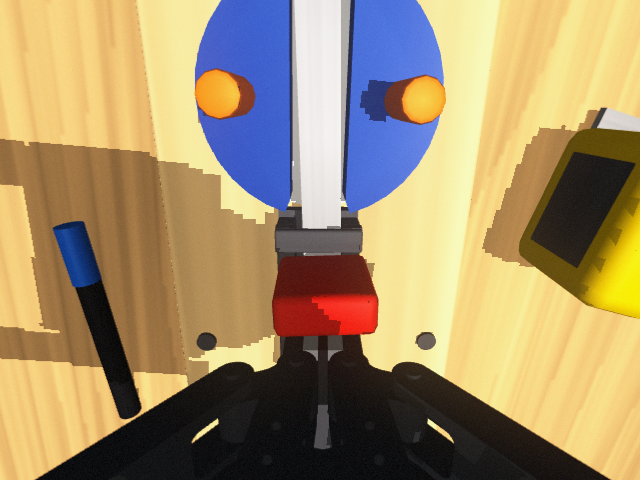

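Request:
servo_tool(
  targets=[0, 5, 0, 0, 0, 0, -1, 0, 15, 0, 0, 0, 0, -1, 0, 20, 0, 0, 0, 0, -1, 0, 10, -10, 0, 0, 0, -1, 0, 0, -30, 0, 0, 0, -1, 0, 0, -40, 0, 0, 0, -1, 0, 0, -40, 0, 0, 0, -1, 0, 0, -20, 0, 0, 0, -1, 0, 0, 0, 0, 0, 0, -1, 0, 0, 0, 0, 0, 0, -1],
)

```text
time: 18.55
tool_pos: [548.0, -85.4, 190.2]
eef_rot: [[0.996, 0.087, 0.019], [0.087, -0.996, -0.012], [0.018, 0.014, -1.0]]
force: [-0.0, 0.1, -0.3]
finger_gap: 0.1
```

```bash
python3 st.py [545.9,-35.1,39] w15.png;python3 -c "
from h import *
d=cam('side')
cv2.imwrite('pics/s15.png',cv2.resize(cv2.cvtColor(d['img'][190:325,255:400],4),None,fx=4,fy=4,interpolation=2))"
```

```text
18.55 [548.  -85.4 190.2] 0.1456625957256526 [ -0.4 -52.4 150.5] 5.0101099594418965 [-0.   0.1 -0.3] [ 0.019 -0.012 -1.   ]
```

View pics/w15.png

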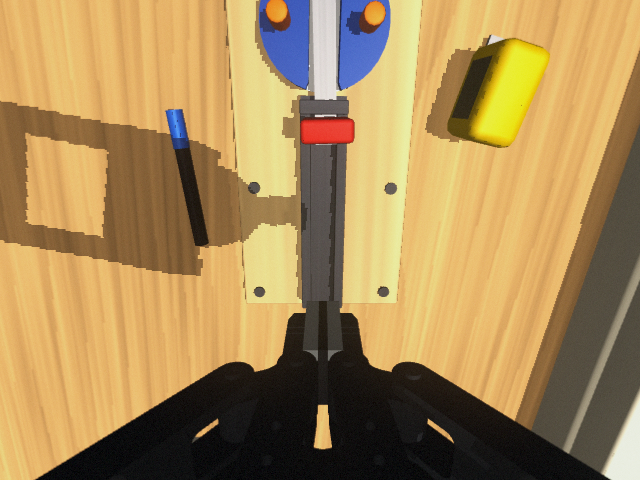

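View pics/s15.png

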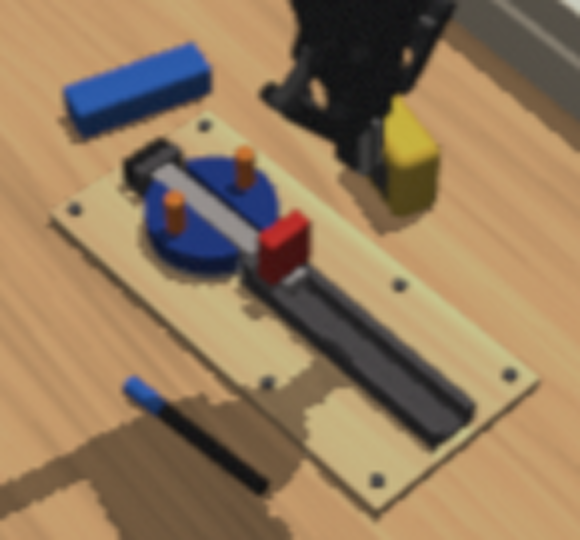

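```bash
python3 - <<'E'
from h import *
d=cam('wrist');x=np.array([-.075,.9972]);y=np.array([-.9972,-.075]);o=[539.2,53.8]
for p,z in [((327.5,132),72),((324,98),38)]:
    q=onz(d,p,z)[:2]-o;print(q@x,q@y)
a=onz(d,(277.5,10),66)[:2];b=onz(d,(374,13),66)[:2];v=a-b;print(np.degrees(np.arctan2(v[1],v[0])))
E
```

```text
-70.78116946342364 -1.785660977174097
-49.682360406543815 0.0871527439326988
-176.34772307513023
```

```bash
python3 -c "
from h import *
print(close_job())"
```

```text
the job is handed in; nothing more can be done
None
```

The jig is locked as far as my checks can tell, and I handed the job in at about 18.6 s of the 54 s allowed. No verdict was reported.

- **Disc:** I turned it about 66° counter-clockwise with the half-open fingers against both pegs. I then checked from above, before the bar moved, that the slot lined up with the channel.
- **Bar:** I pushed it by the handle with closed fingers, through the slot and under the far strap. The force rose to about 25 N when the nose met the end stop.
- **Last checks after backing off:**
  - The handle measured x = -70.8 mm in the jig frame; fully home is -70 mm.
  - The peg line was within about 1° of square to the bar.
  - The gripper was clear at a height of 190 mm with no force on it.
- **Rest of the bench:** The tape, marker and pack look unmoved in the pictures. I didn't recheck the wing, sander, cup or weight. The arm touched nothing else that I could see.

Two readings disagreed slightly. The near strap measured 5 mm off its stated x position, and the handle 1.8 mm off the centre line, probably because I picked those pixels by eye. During the final press against the stop the tool also drifted 2–3 mm sideways and upward. The pictures afterwards showed the bar still flat in its channel.

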